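# Fit the adapter plate onto the studs of the rotation stage

## Task

Pick up the aluminium adapter plate by its collar, set its bore over the spigot in the middle of the rotation stage, turn it until all four studs find its holes, slide it fully home and let go. The stage's round platform is locked at an arbitrary angle, so feel (or look) for the match: press gently, never with more than 30 N on the stage, and leave the dish, the small bottle and the screw-top can standing where they are.

Things in the scene. Friction and masses are not known exactly. Their poses are not given: they have to be found in the camera images.
- adapter_plate: Loose bare-aluminium plate, 0.2 to 0.33 kg, flat on the table: square flange 66 x 66 x 8 mm with a 30 x 30 mm square collar 30 mm tall in its middle. Origin: centre of the underside; z up, x, y along its sides. A 20 mm bore runs through flange and collar; four 9 mm through holes lie at x = +-21, y = +-21 mm, so it fits in any quarter turn. Hole mouths have 1 mm chamfers.
- plate_grip (a point): Centre of the plate's collar, half-way up the collar (on the bore's axis, 23 mm above the plate's underside, 15 mm above the flange's top and below the collar's top); axes as the plate's. Grasp across two opposite faces of the collar, 30 mm apart.
- rotation_stage: Rotation stage bolted to the table: black round base, 74 mm diameter, 10 mm high, with a bolting tab (to 55 mm from the axis) at +x and a lock screw (to 49 mm) at -x. Over it a dark round platform, 70 mm diameter, 12 mm thick, with spigot and studs. Origin: centre of the underside. The platform's angle is firmly locked, differs every time and is not given (see stud_level).
- stage_seat (a point): Unloaded height of the platform's flat top, 26 mm above the table, on the spigot's axis: the centre of the plate's underside lies here when home. The platform with spigot and studs rides on springs: pressed with over about 4.5 N it sinks, 4 N per mm, up to 4 mm, then is hard; it comes back up when let go. Axes as the base's, not the platform's.
- stud_level (a point): Point on the spigot's axis level with the stud tips, 14 mm above the platform's top. Four steel studs (6 mm diameter, last 3 mm tapering to 3.6 mm) stand on the corners of a 42 mm square about the axis. Their square is turned 0.15 to 1.42 rad counter-clockwise (from above) from the base's x axis. A plate on the spigot but off the studs rests with its underside here. Axes as the base's.
- spigot_tip (a point): Top centre of the central steel spigot: 18 mm diameter, 26 mm tall above the platform (12 mm above the stud tips), its last 4 mm tapering to 11 mm. The plate's 20 mm bore goes over it.
- dish: Bystander: clear round dish, 60 mm diameter, 14 mm high. Origin: centre of the underside.
- oil: Bystander: small dark bottle, 26 mm diameter, 62 mm tall. Origin: centre of the underside.
- can: Bystander: white can with a black screw top, 40 mm diameter, 67 mm tall. Origin: centre of the underside.
Mind the look-alikes: they are no part of the job. There is more than one size of the rotation_stage; the job needs the largest.

How it is judged:
On the way:
1. the plate is lifted clear of the table (height (world z) of adapter_plate above 0.045 m), for 0.1 s.
At the end, for the whole second after the job is handed in: The adapter plate lies home on the platform, collar up, all four studs through its holes: underside within 2.5 mm of the platform's top, centre within 3 mm of the spigot's axis, tilt under 0.05 rad, released and at rest (z of adapter_plate in the frame of stage_seat between -0.003 and 0.0025 m and horizontal distance between adapter_plate and stage_seat below 0.003 m and angle between adapter_plate's own z axis and vertical below 0.05 rad and linear speed of adapter_plate below 0.01 m/s); the robot touches nothing.
It fails at once if the plate, or the robot itself, presses on the stage with more than 30 N (contact force between any of adapter_plate, the arm, the fingers and rotation_stage above 30 N).
It fails at once if the dish, the small bottle or the can is moved more than 2 cm or tipped (distance of any of dish, oil, can from where it was at the start of the episode above 0.02 m or angle between any of oil, can's own z axis and vertical above 0.5 rad).
It also fails if it takes over 72 s, if anything falls off the work surface, if the arm or the gripper's body presses on something with over 40 N, if the wrist force passes 120 N, or if a joint passes its speed limit or range.

## Robot

A 6-joint arm with a two-finger parallel gripper is mounted at the origin on a cart in front of the work surface, level with it; the furniture and walls round the work are solid. World frame = base frame: x ahead of the robot, y to its left, z up, the work surface at z = 0. Lengths are in m, angles in rad, forces in N, time in s.
With the tool pointing down it reaches from about 0.3 to 0.875 m from the base axis. Payload 6.4 kg.
Tool frame: the origin (TCP) lies at the very end of the fingers, on their centre line; the grasp point (between the pads) lies ctrl.pinch_z behind it (ctrl.pinch_z is the distance from the TCP to the grasp point, in m); y points along the fingers, z is the direction in which the jaws open and shut, and the axes are right-handed (so a half turn about y gives the same grasp; the last joint's range is limited). The gripper opens to 85 mm and grips with 20 to 120 N. Pads are 22 mm wide; open, the fingers measure 114 mm over their backs; the gripper's body (76 mm by 85 mm) begins 54 mm behind the grasp point. The pads swing forward as they close: fully open they stand 13 mm farther back than shut.
Start: joints at [0.99, 0.181, 1.607, -0, 1.354, -0.206], TCP at [0.21, 0.535, 0.204] pointing down, gripper open.
Joint ranges: [-2.99, 2.99], [-0.89, 2.07], [0.3, 2.58], [-1.14, 4.28], [0, 2.63], [-3.12, 3.12]. Speed limits (rad/s): [2.57, 2.57, 3.01, 3.14, 3.14, 3.14].

## Interface

Orientations are given as a unit quaternion [w, x, y, z].
In Python, from bench import ctrl gives the robot as it stands.
- The arm moves only by the shell command python3 -m pendant 'ROWS'. ROWS is JSON, one flat list of numbers, 7 for each row, row after row: the shift along the world's x, y, z in m, then the turn, a rotation vector about the world's x, y, z in degrees, then the finger opening in m, from 0 to 0.0854. In form: [tx, ty, tz, rx, ry, rz, hand, tx, ty, tz, rx, ry, rz, hand, ...]. A call has 1 to 12 rows; each row shifts and turns the commanded pose from where the row before left it; what a row does not reach is not made up. A row lasts 1/8 s, in which the tool goes at most 62.5 mm and 10.7 degrees, less where a joint would pass 70% of its speed; a pose out of reach is approached as far as the arm can. A call with a gripper value outside its range is refused whole. The fingers move at their own pace and stop on an object; the grip force is fixed at half the most. Time passes only in rows, so rows that do not move let the fingers close. It gives the time, the measured TCP pose, the force and the opening at its end, in the units of the state.
- ctrl.get_obs(): the state, without advancing time (a new reading comes with each control period).
- ctrl.camera(name): name is "side" or "top"; returns the picture (400x640x3 uint8, red, green, blue); there is no depth.
- ctrl.camera_info(name): a dict with "fx", "fy", "cx", "cy" (pixels), "k1" (the pictures are not rectified: a ray, as slopes to the right and down, at radius r is drawn at 1 + k1 r^2 times it, then the intrinsics apply), "origin" and "rotation" of the camera in the world. Camera axes: x right, y down, z forward; pixel columns grow to the right and rows downward; lengths in m; the calibration is good to about 2 mm. A picture is of the moment at which its call begins. camera_info takes no time and is no camera call.
- ctrl.hand_in(): hands the job in, once; it reports no verdict.
Trained networks look in the newest picture that a camera, given by its name, has taken for a name from the list of things; names that differ only in an ending like _2 or _b are one class to them, and where a whole thing is asked for, a point or a joint stands for the part that bears it (a point fixed in the world has none). Each returns a list of dicts, best first, with "score" (0 to 1); they miss things now and then, are a little off and sometimes report something else, mostly with a low value. They report only what shows in the picture. A call takes as long as a camera call. They do not tell look-alikes from the thing itself.
- ctrl.silhouettes(target, camera): "mask" (400x640 bool, what is visible of it) and "bbox" ([left, top, right, bottom] in pixels, round what is visible of it).
The state is a dict: "time_s": time; "q": joint angles; "dq": joint speeds; "joint_efforts": joint torques, N m; "eef_pos": TCP position; "eef_rot": TCP orientation; "wrist_force": force on the tool from outside, world axes, zero at the start; "torque": the same for the moment, N m; "opening": opening from 0.0 (shut) to 1.0 (fully open).
Only numpy, scipy, OpenCV 4.12 (cv2) and the standard library are available. Lean on these libraries where they do the work, as an engineer would, in place of code of your own. Each camera call takes 0.05 s, during which the arm holds its last target.

## Working session

There is one attempt and no reset: what is moved stays moved. The work goes in short steps, Python scripts to look and compute and a shell command to move; the robot and the scene stay as the last step left them, time stands still between calls to the robot, and variables do not carry over. Pictures are saved under pics/ and viewed, and the job is handed in when it is done.

```bash
mkdir -p pics; ls; python3 - <<'E'
from bench import ctrl
import cv2
for n in ("side","top"):
    im=ctrl.camera(n); cv2.imwrite(f"pics/{n}0.png",cv2.cvtColor(im,cv2.COLOR_RGB2BGR)); print(n,ctrl.camera_info(n))
    for t in ("adapter_plate","rotation_stage","dish","oil","can"):
        for d in ctrl.silhouettes(t,n): print(t,round(d['score'],2),d['bbox'],d['mask'].sum())
print(ctrl.get_obs(),ctrl.pinch_z)
E
```

```text
pics
side {'fx': 419.253394598612, 'fy': 419.253394598612, 'cx': 327.3598387267658, 'cy': 198.1539148565966, 'k1': 0.02086346379489852, 'origin': array([0.56851227, 0.97201525, 0.42853839]), 'rotation': array([ 0.00850949, -0.01861942,  0.81457364, -0.5796988 ])}
adapter_plate 0.66 [384.4, 205.1, 411.9, 222.8] 346
adapter_plate 0.56 [422.6, 264.2, 441.5, 302.0] 409
rotation_stage 0.84 [197.2, 267.6, 228.4, 292.8] 583
rotation_stage 0.82 [375.2, 238.7, 423.5, 269.6] 788
rotation_stage 0.66 [225.0, 242.4, 255.8, 263.6] 406
dish 0.47 [381.1, 194.3, 403.4, 204.9] 161
oil 0.95 [423.7, 264.6, 440.6, 301.3] 429
oil 0.21 [379.6, 236.5, 429.0, 265.1] 870
can 0.82 [379.2, 173.1, 395.3, 196.0] 300
top {'fx': 400.33375462567193, 'fy': 400.33375462567193, 'cx': 322.8875061313829, 'cy': 199.69142306874295, 'k1': -0.034077585985157484, 'origin': array([ 0.33665002, -0.00307458,  1.36346217]), 'rotation': array([ 0.07308029, -0.67718162,  0.72777193, -0.08020187])}
adapter_plate 0.89 [332.8, 252.9, 355.9, 272.4] 400
adapter_plate 0.56 [270.2, 246.0, 289.3, 274.2] 399
rotation_stage 0.79 [228.9, 146.
[... 213 characters left out ...]
il 0.48 [227.3, 270.3, 237.2, 279.3] 48
{'time_s': 0.6, 'q': array([ 9.89666224e-01,  1.80737239e-01,  1.60701442e+00,  7.05701778e-06,
        1.35378588e+00, -2.06304856e-01]), 'dq': array([ 0.00025559, -0.00063612, -0.00144103,  0.00106233, -0.00102656,
       -0.00095032]), 'joint_efforts': array([ 1.16972788e-04, -4.44597065e+01, -3.51524091e+01, -1.79432673e-04,
        9.26965913e-04,  2.09715603e-05]), 'eef_pos': array([0.21050745, 0.5351005 , 0.2038168 ]), 'eef_rot': array([ 0.69474389, -0.69470603,  0.13174164, -0.13175209]), 'wrist_force': array([ 0.48009909,  0.36414005, -0.59875118]), 'torque': array([-0.04343152, -0.06335382, -0.01273586]), 'opening': 0.9962950975662045} 0.0187
```

View pictures.

View pics/side0.png

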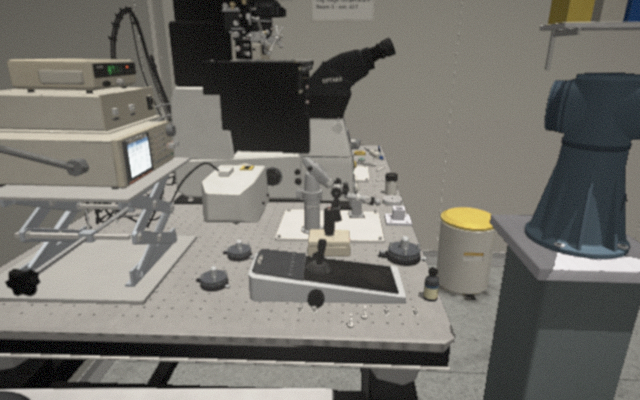

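View pics/top0.png

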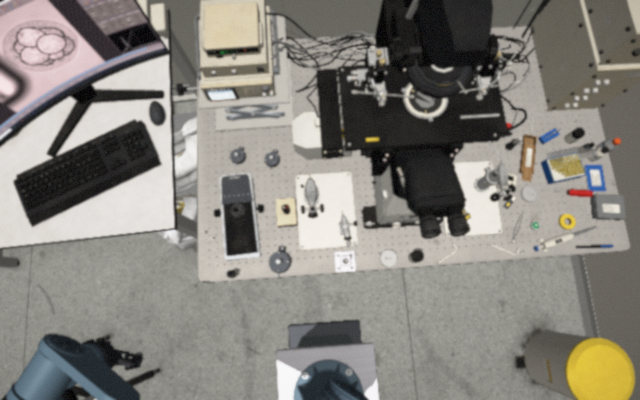

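```bash
python3 - <<'E'
import cv2
a=cv2.imread("pics/side0.png");b=cv2.imread("pics/top0.png")
cv2.imwrite("pics/s0z.png",cv2.resize(a[170:310,370:450],None,fx=4,fy=4,interpolation=cv2.INTER_CUBIC))
cv2.imwrite("pics/t0z.png",cv2.resize(b[235:285,215:365],None,fx=5,fy=5,interpolation=cv2.INTER_CUBIC))
E
```

```text
(no output)
```

View pics/s0z.png

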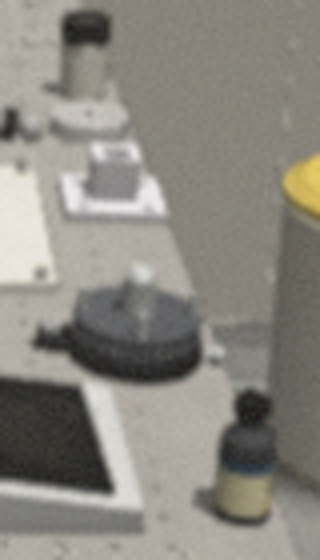

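View pics/t0z.png

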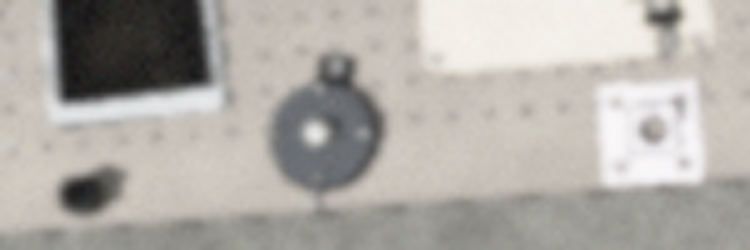

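```bash
cat > h.py <<'E'
import numpy as np, cv2
from bench import ctrl
from scipy.spatial.transform import Rotation as R
def cam(n):
    c=ctrl.camera_info(n); q=c['rotation']; M=R.from_quat([q[1],q[2],q[3],q[0]]).as_matrix(); return c,M
def proj(n,P):
    c,M=cam(n); p=(np.atleast_2d(P)-c['origin'])@M; s=p[:,:2]/p[:,2:]; s=s*(1+c['k1']*(s**2).sum(1,keepdims=True))
    return np.c_[c['fx']*s[:,0]+c['cx'],c['fy']*s[:,1]+c['cy']]
def unproj(n,uv,z):
    c,M=cam(n); d=np.array([(uv[0]-c['cx'])/c['fx'],(uv[1]-c['cy'])/c['fy']]); s=d.copy()
    for _ in range(20): s=d/(1+c['k1']*(s@s))
    r=M@np.array([s[0],s[1],1]); o=c['origin']; return o+r*(z-o[2])/r[2]
def avg(n,k=10): return np.mean([ctrl.camera(n).astype(float) for _ in range(k)],0)
E
python3 - <<'E'
from h import *
for n in("top","side"):
    a=avg(n,12); np.save(n+"_avg.npy",a)
    a=cv2.cvtColor(a.clip(0,255).astype(np.uint8),cv2.COLOR_RGB2BGR)
    if n=="top":
        cv2.imwrite("pics/t1s.png",cv2.resize(a[240:285,260:300],None,fx=13,fy=13,interpolation=cv2.INTER_CUBIC))
        cv2.imwrite("pics/t1p.png",cv2.resize(a[243:283,325:365],None,fx=13,fy=13,interpolation=cv2.INTER_CUBIC))
    else:
        cv2.imwrite("pics/s1.png",cv2.resize(a[195:275,370:430],None,fx=7,fy=7,interpolation=cv2.INTER_CUBIC))
print("spigot",unproj("top",(278,261.4),.052),"plate",unproj("top",(345.4,261),.038))
print("dish",unproj("top",(388,258),.014),"can",unproj("top",(417,255),.067),"oil",unproj("top",(232,273),.062))
print(proj("side",[unproj("top",(278,261.4),.052)]))
E
```

```text
spigot [0.43115694 0.13328209 0.052     ] plate [ 0.41759496 -0.0860263   0.038     ]
dish [ 0.4185512  -0.23081051  0.014     ] can [ 0.41796539 -0.31647374  0.067     ] oil [0.40393545 0.28138274 0.062     ]
[[404.81857854 236.91873509]]
```

View pics/t1s.png

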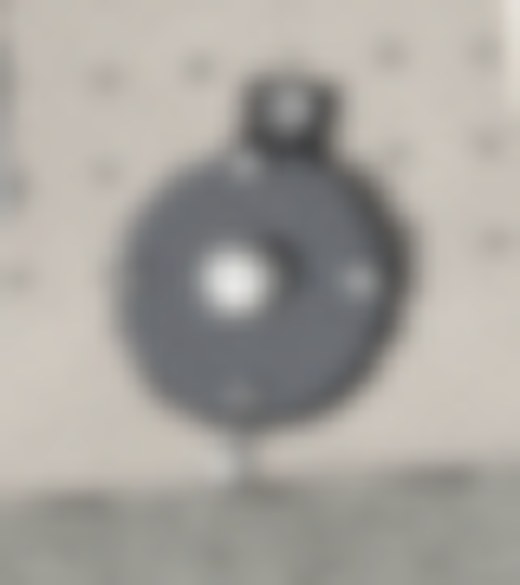

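View pics/t1p.png

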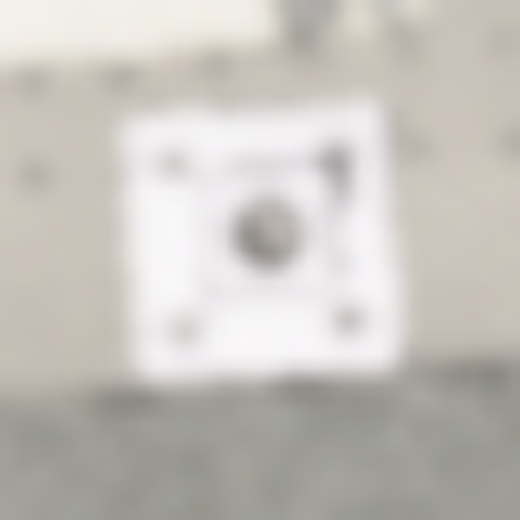

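View pics/s1.png

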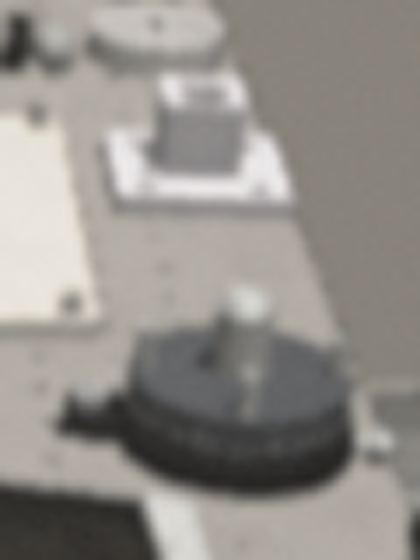

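```bash
cat >> h.py <<'E'
def rect(n,img,cx,cy,z,half=.06,s=.00025):
    N=int(2*half/s); g=np.arange(N)*s-half
    # image: right = -y, up = +x
    Y,X=np.meshgrid(cy-g,cx-g); P=np.c_[X.ravel(),Y.ravel(),np.full(X.size,z)]
    uv=proj(n,P).reshape(N,N,2).astype(np.float32)
    return cv2.remap(img.astype(np.float32),uv[...,0],uv[...,1],cv2.INTER_CUBIC)
def r2w(u,v,cx,cy,half=.06,s=.00025): return cx+half-v*s, cy+half-u*s
E
python3 - <<'E'
from h import *
t=np.load("top_avg.npy")
for name,cx,cy,z in(("plate",.418,-.086,.008),("stud",.431,.133,.040),("tip",.431,.133,.052),("plat",.431,.133,.026),("collar",.418,-.086,.038)):
    r=rect("top",t,cx,cy,z); cv2.imwrite(f"pics/r_{name}.png",cv2.cvtColor(r.clip(0,255).astype(np.uint8),cv2.COLOR_RGB2BGR)); np.save(f"r_{name}.npy",r)
r=np.load("r_plate.npy").mean(2); m=(r>212).astype(np.uint8)
nl,lab,st,ce=cv2.connectedComponentsWithStats(m); l=lab[240,190]; i=np.argmax(st[1:,4])+1
cs,_=cv2.findContours((lab==lab[170,170] if lab[170,170] else lab==i).astype(np.uint8),0,2); c=max(cs,key=cv2.contourArea)
rr=cv2.minAreaRect(c);print("plate rect",rr,np.array(rr[1])*.25,r2w(*rr[0],.418,-.086))
r=np.load("r_tip.npy").mean(2); w=(r[180:300,180:300]-170).clip(0); v,u=np.mgrid[180:300,180:300]; u0,v0=(w*u).sum()/w.sum(),(w*v).sum()/w.sum(); print("tip",u0,v0,r2w(u0,v0,.431,.133))
r=np.load("r_plat.npy");
E
python3 -c "
import cv2,numpy as np
cv2.imwrite('pics/m.png',np.hstack([cv2.resize(cv2.imread('pics/r_%s.png'%n),(390,390)) for n in('plate','stud')]))"
```

```text
plate rect ((237.71347045898438, 230.60711669921875), (289.470703125, 278.60986328125), 1.3019527196884155) [72.36767578 69.65246582] (0.4203482208251953, -0.08542836761474609)
tip 232.6567508836236 236.66778893100516 (np.float64(0.4318330527672487), np.float64(0.1348358122790941))
```

View pics/m.png

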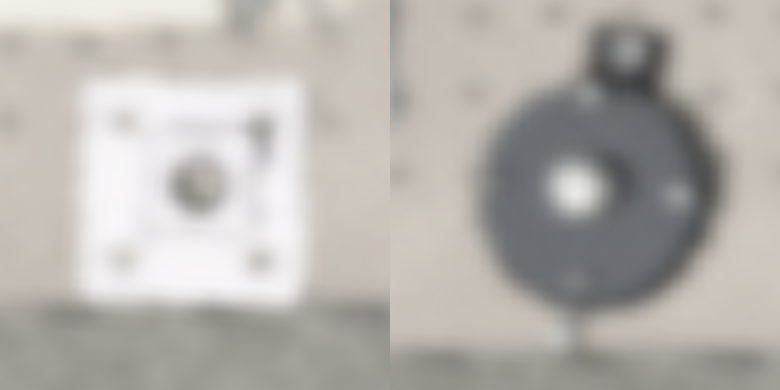

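```bash
python3 - <<'E'
from h import *
from scipy.optimize import least_squares
from scipy.ndimage import gaussian_filter, map_coordinates
q=ctrl.get_obs()['eef_rot']; print("tool axes\n",R.from_quat([q[1],q[2],q[3],q[0]]).as_matrix().round(3))
imgs={n:np.load(n+"_avg.npy").mean(2) for n in("top","side")}
# flange: maximise inside-outside contrast along edges at z=.008 (top cam)
def edge(p,n,z=.008,h=.033):
    x,y,a=p; t=np.linspace(-.028,.028,60); tot=0
    c,s=np.cos(a),np.sin(a)
    for k in range(4):
        for d,sg in((-.003,1),(.003,-1)):
            L=np.c_[np.full(60,h+d),t]
            for _ in range(k): L=np.c_[-L[:,1],L[:,0]]
            P=np.c_[x+c*L[:,0]-s*L[:,1],y+s*L[:,0]+c*L[:,1],np.full(60,z)]
            uv=proj(n,P); v=map_coordinates(imgs[n],[uv[:,1],uv[:,0]],order=3); tot+=sg*v.mean()
    return -tot
from scipy.optimize import minimize
for z,h in((.008,.033),):
  for n in("top",):
    for a0 in(-.05,.05):
        r=minimize(edge,[.418,-.086,a0],args=(n,z,h),method="Nelder-Mead",options=dict(initial_simplex=[[.418,-.086,a0],[.422,-.086,a0],[.418,-.082,a0],[.418,-.086,a0+.05]])); print(n,r.x,r.fun)
p=r.x; print("plate ctr in side @.008", proj("side",[[p[0],p[1],.008]]))
# dark/bright stage: disc platform top edge z=.026 r=.035 ; spigot tip
def disc(p,n,z,rad):
    t=np.linspace(0,2*np.pi,120); o=0
    for d,sg in((-.0025,-1),(.0025,1)):
        P=np.c_[p[0]+(rad+d)*np.cos(t),p[1]+(rad+d)*np.sin(t),np.full(120,z)]; uv=proj(n,P); o+=sg*map_coordinates(imgs[n],[uv[:,1],uv[:,0]],order=3).mean()
    return -o
r=minimize(disc,[.431,.133],args=("top",.026,.035),method="Nelder-Mead",options=dict(initial_simplex=[[.431,.133],[.435,.133],[.431,.137]])); print("disc",r.x,r.fun)
r=minimize(lambda p:-disc(p,"top",.052,.0055),[.431,.133],method="Nelder-Mead",options=dict(initial_simplex=[[.431,.133],[.435,.133],[.431,.137]])); print("tip",r.x,r.fun, proj("side",[[*r.x,.052]]))
# studs
c0=np.array([.4320,.1340])
def studs(p,rad=.0297):
    P=np.array([[p[0]+rad*np.cos(p[2]+k*np.pi/2),p[1]+rad*np.sin(p[2]+k*np.pi/2),.040] for k in range(4)]); uv=proj("top",P)
    return map_coordinates(gaussian_filter(imgs["top"],.6),[uv[:,1],uv[:,0]],order=3)
for c in(c0,r.x):
  best=max(((studs([c[0]+dx,c[1]+dy,a])[[0,2,3]].sum()),a,dx,dy) for a in np.radians(np.arange(-20,21,1)) for dx in np.arange(-.004,.0041,.001) for dy in np.arange(-.004,.0041,.001)); print(np.degrees(best[1]),best, studs([c[0]+best[2],c[1]+best[3],best[1]]))
E
```

```text
tool axes
 [[ 0.931  0.     0.366]
 [-0.366 -0.     0.931]
 [ 0.    -1.    -0.   ]]
top [ 0.41859523 -0.0850718  -0.02081802] -161.85063088684709
top [ 0.41859584 -0.08507468 -0.02077734] -161.85062976137465
plate ctr in side @.008 [[397.5088952  218.37031489]]
disc [0.43255224 0.12856131] -34.37839405907303
tip [0.4317417  0.13438718] -61.88841144752931 [[404.61543099 237.12358814]]Traceback (most recent call last):
  File "<stdin>", line 37, in <module>
  File "<stdin>", line 37, in <genexpr>
  File "<stdin>", line 34, in studs
  File "h.py", line 7, in proj
    c,M=cam(n); p=(np.atleast_2d(P)-c['origin'])@M; s=p[:,:2]/p[:,2:]; s=s*(1+c['k1']*(s**2).sum(1,keepdims=True))
        ~~~^^^
  File "h.py", line 5, in cam
    c=ctrl.camera_info(n); q=c['rotation']; M=R.from_quat([q[1],q[2],q[3],q[0]]).as_matrix(); return c,M
ValueError: time passes only in moves, steps and waits
```

```bash
python3 - <<'E'
import re
s=open('h.py').read()
s=s.replace("def cam(n):\n    c=ctrl.camera_info(n);","_C={}\ndef cam(n):\n    if n not in _C: _C[n]=ctrl.camera_info(n)\n    c=_C[n];")
open('h.py','w').write(s)
E
python3 - <<'E'
from h import *
from scipy.ndimage import gaussian_filter, map_coordinates
G=gaussian_filter(np.load("top_avg.npy").mean(2),.5)
def studs(p,rad=.0297):
    P=np.array([[p[0]+rad*np.cos(p[2]+k*np.pi/2),p[1]+rad*np.sin(p[2]+k*np.pi/2),.039] for k in range(4)]); uv=proj("top",P)
    return map_coordinates(G,[uv[:,1],uv[:,0]],order=3)
c=[.4317,.1344]
L=sorted([((studs([c[0]+dx,c[1]+dy,a])[[0,2,3]].sum()),round(np.degrees(a)),dx,dy) for a in np.radians(np.arange(-15,16,1)) for dx in np.arange(-.003,.0031,.001) for dy in np.arange(-.003,.0031,.001)])[::-1]
for l in L[:8]: print(l)
for a in range(-14,12,2): print(a,studs([*c,np.radians(a)]).round(0))
# local maxima
for k in range(4):
    b=max((map_coordinates(G,proj("top",[[c[0]+rr*np.cos(a),c[1]+rr*np.sin(a),.039]])[:,::-1].T,order=3)[0],np.degrees(a)-90*k,rr) for a in np.radians(90*k+np.arange(-15,16,.5)) for rr in np.arange(.026,.0331,.0005)); print(k,b)
s=np.load("side_avg.npy")
im=cv2.cvtColor(s.clip(0,255).astype(np.uint8),cv2.COLOR_RGB2BGR)[225:280,370:430]; im=cv2.resize(im,None,fx=12,fy=12,interpolation=cv2.INTER_CUBIC)
for k in range(4):
    a=np.radians(-3.5+90*k); uv=proj("side",[[c[0]+.0297*np.cos(a),c[1]+.0297*np.sin(a),z] for z in(.026,.04)]); p=((uv-[370,225]+.5)*12).astype(int); print(k,p.tolist()); cv2.circle(im,p[1].tolist(),4,(0,0,255),1)
cv2.imwrite("pics/s2.png",im)
E
```

```text
(np.float64(399.6040426471087), -4, np.float64(0.002), np.float64(0.001))
(np.float64(399.19872218500666), -3, np.float64(0.001), np.float64(0.0))
(np.float64(399.13600593748924), -5, np.float64(0.002), np.float64(0.001))
(np.float64(399.06980128431087), -4, np.float64(0.001), np.float64(0.001))
(np.float64(398.96070390881135), -3, np.float64(0.001), np.float64(0.001))
(np.float64(398.9073499926112), -4, np.float64(0.001), np.float64(0.0))
(np.float64(398.7031526723366), -3, np.float64(0.002), np.float64(0.001))
(np.float64(398.1403596557899), -4, np.float64(0.002), np.float64(0.0))
-14 [112. 137. 115. 116.]
-12 [118. 138. 116. 120.]
-10 [124. 139. 117. 125.]
-8 [130. 140. 118. 131.]
-6 [134. 140. 118. 136.]
-4 [137. 140. 118. 140.]
-2 [137. 140. 116. 142.]
0 [135. 139. 115. 141.]
2 [132. 138. 113. 137.]
4 [130. 137. 111. 131.]
6 [128. 136. 109. 125.]
8 [126. 135. 108. 119.]
10 [126. 134. 107. 114.]
0 (np.float64(151.76095844731276), np.float64(15.5), np.float64(0.033))
1 (np.float64(164.53873629239837), np.float64(1.0), np.float64(0.033))
2 (np.float64(122.43249066903506), np.float64(-15.0), np.float64(0.033))
3 (np.float64(141.86039076436182), np.float64(-1.5), np.float64(0.029500000000000002))
0 [[247, 273], [251, 203]]
1 [[423, 355], [429, 283]]
2 [[577, 290], [583, 220]]
3 [[400, 212], [405, 144]]
```

View pics/s2.png

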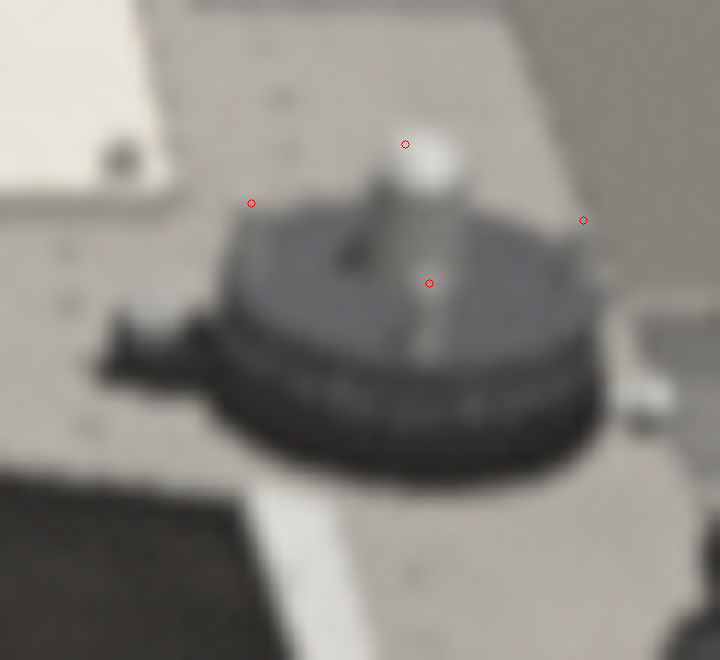

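```bash
python3 -m pendant '[0.01,-0.03,0,0,0,1.7,0.085,0.018,-0.05,0,0,0,1.7,0.085,0.018,-0.055,0,0,0,1.7,0.085,0.018,-0.055,0,0,0,1.7,0.085,0.018,-0.055,0,0,0,1.7,0.085,0.018,-0.055,0,0,0,1.7,0.085,0.018,-0.055,0,0,0,1.7,0.085,0.018,-0.055,0,0,0,1.7,0.085,0.018,-0.055,0,0,0,1.7,0.085,0.018,-0.055,0,0,0,1.7,0.085,0.018,-0.055,0,0,0,1.7,0.085,0.018,-0.045,0,0,0,1.6,0.085]'
```

```text
time_s: 3.3
eef_pos: [0.4189, -0.0873, 0.2042]
eef_rot: [-0.707, 0.707, -0.007, 0.008]
wrist_force: [0.4, 0.4, 0.9]
opening: 0.994
```

```bash
python3 -m pendant '[0,0,-0.03,0,0,0,0.085,0,0,-0.04,0,0,0,0.085,0,0,-0.04,0,0,0,0.085,0,0,-0.03,0,0,0,0.085,0,0,-0.015,0,0,0,0.085,0,0,-0.005,0,0,0,0.085,0,0,0,0,0,0,0.085]'
python3 - <<'E'
from h import *
o=ctrl.get_obs();q=o['eef_rot'];M=R.from_quat([q[1],q[2],q[3],q[0]]).as_matrix();print(o['eef_pos'],np.degrees(np.arctan2(M[1,2],M[0,2])),M[:,1].round(4))
a=avg("side",3);cv2.imwrite("pics/s3.png",cv2.resize(cv2.cvtColor(a.clip(0,255).astype(np.uint8),cv2.COLOR_RGB2BGR)[130:280,340:480],None,fx=4,fy=4,interpolation=cv2.INTER_CUBIC))
E
```

```text
time_s: 4.18
eef_pos: [0.4191, -0.0852, 0.0444]
eef_rot: [-0.707, 0.707, -0.007, 0.008]
wrist_force: [-0.2, -0.2, 0.1]
opening: 0.994
[ 0.41910585 -0.08518359  0.04443463] 88.82782408528963 [ 9.e-04 -5.e-04 -1.e+00]
```

View pics/s3.png

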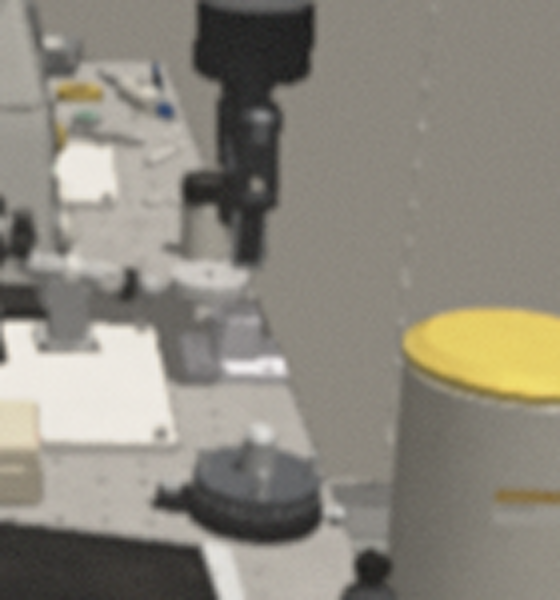

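```bash
python3 - <<'E'
from h import *
p=proj("side",[[.419,-.085,.044],[.419,-.043,.057],[.419,-.127,.057],[.419,-.085,.12],[.4186,-.085,.008]]);print(p,(p-[340,130])*4)
a=ctrl.camera("side");cv2.imwrite("pics/s4.png",cv2.resize(cv2.cvtColor(a,cv2.COLOR_RGB2BGR)[130:250,350:430],None,fx=7,fy=7,interpolation=cv2.INTER_NEAREST)[:800])
a=ctrl.camera("top");cv2.imwrite("pics/t4.png",cv2.resize(cv2.cvtColor(a,cv2.COLOR_RGB2BGR)[200:300,250:420],None,fx=4,fy=4,interpolation=cv2.INTER_CUBIC))
E
```

```text
[[398.2019207  205.83588211]
 [400.47957472 206.72042021]
 [396.67744194 196.14040358]
 [400.04554699 178.47085221]
 [397.5106091  218.38061186]] [[232.8076828  303.34352843]
 [241.9182989  306.88168083]
 [226.70976777 264.56161432]
 [240.18218796 193.88340883]
 [230.04243641 353.52244743]]
```

View pics/s4.png

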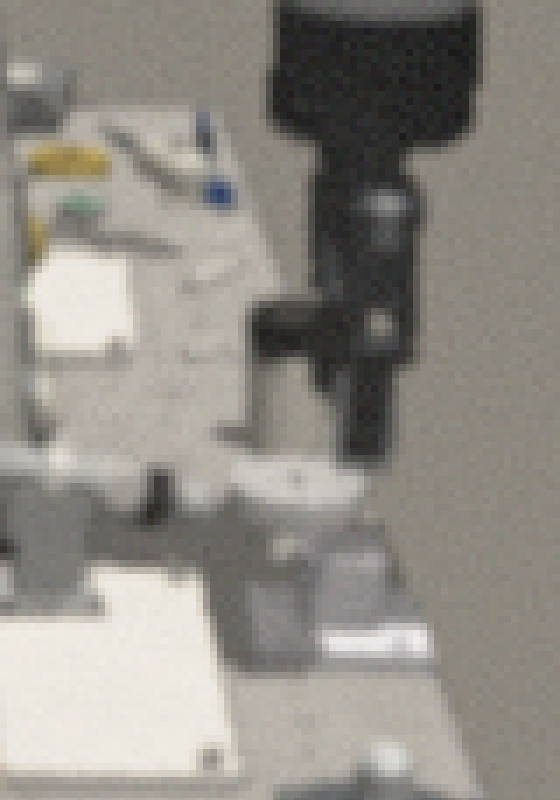

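View pics/t4.png

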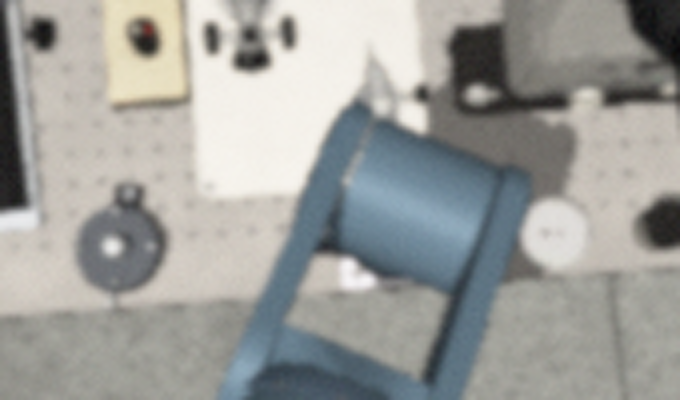

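```bash
python3 -m pendant '[0,0,0,0,0,0,0.05,0,0,0,0,0,0,0.05,0,0,0,0,0,0,0.05,0,0,0,0,0,0,0.05]'
python3 - <<'E'
from h import *
a=avg("side",3);cv2.imwrite("pics/s5.png",cv2.resize(cv2.cvtColor(a.clip(0,255).astype(np.uint8),cv2.COLOR_RGB2BGR)[150:240,360:440],None,fx=8,fy=8,interpolation=cv2.INTER_CUBIC)[:600])
p=proj("side",[[.419,-.06,.044],[.419,-.11,.044]]);print((p-[360,150])*8)
E
```

```text
time_s: 4.92
eef_pos: [0.4184, -0.0849, 0.0438]
eef_rot: [0.707, -0.707, 0.007, -0.007]
wrist_force: [0.2, -0.6, -0.2]
opening: 0.582
[[314.76590261 473.08382396]
 [296.84495164 421.38257474]]
```

View pics/s5.png

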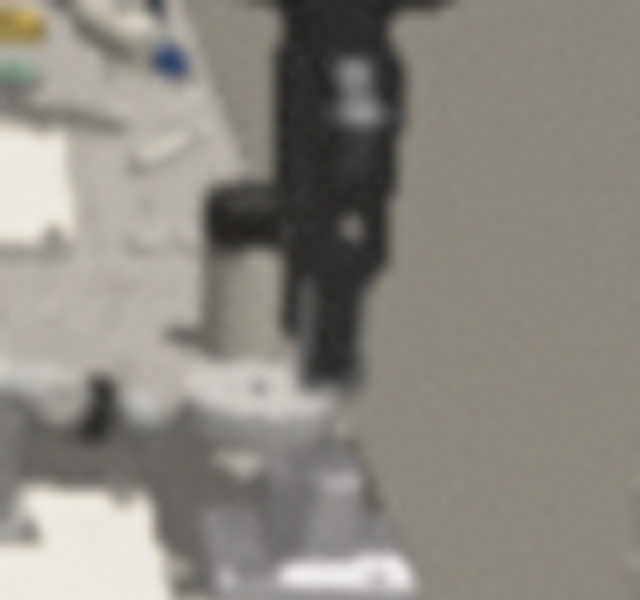

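```bash
python3 -m pendant '[0,0,-0.01,0,0,0,0.05,0,0,-0.01,0,0,0,0.05,0,0,0,0,0,0,0.05]'
python3 - <<'E'
from h import *
a=avg("side",3);cv2.imwrite("pics/s6.png",cv2.resize(cv2.cvtColor(a.clip(0,255).astype(np.uint8),cv2.COLOR_RGB2BGR)[160:235,370:440],None,fx=8,fy=8,interpolation=cv2.INTER_CUBIC)[:600])
p=proj("side",[[.4184,-.06,.024],[.4184,-.06,.048]]);print((p-[370,160])*8)
E
```

```text
time_s: 5.45
eef_pos: [0.4174, -0.0844, 0.0225]
eef_rot: [0.708, -0.707, 0.008, -0.006]
wrist_force: [-0.3, 0.4, -0.2]
opening: 0.585
[[232.71756851 450.16797679]
 [237.40303149 381.63290866]]
```

View pics/s6.png

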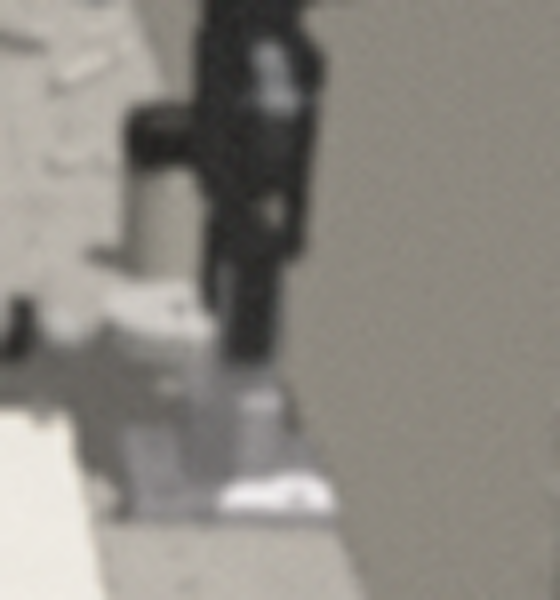

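```bash
python3 -m pendant '[0.001,0,-0.005,0,0,0,0.05,0,0,-0.004,0,0,0,0.05,0,0,0,0,0,0,0.05]'
python3 - <<'E'
from h import *
a=avg("side",4);cv2.imwrite("pics/s7.png",cv2.resize(cv2.cvtColor(a.clip(0,255).astype(np.uint8),cv2.COLOR_RGB2BGR)[185:230,375:425],None,fx=13,fy=13,interpolation=cv2.INTER_CUBIC)[:600])
P=[[.4186,-.085,.038],[.4186,-.07,.038],[.4336,-.07,.038],[.4036,-.07,.038],[.4036,-.07,.008]]
p=proj("side",P);print(((p-[375,185]+.5)*13).round())
for t in("plate_grip","adapter_plate"):
  for d in ctrl.silhouettes(t,"side"): print(t,d['score'],d['bbox'])
E
```

```text
time_s: 5.98
eef_pos: [0.4191, -0.0847, 0.0144]
eef_rot: [0.707, -0.707, 0.008, -0.007]
wrist_force: [-0.3, -0.6, -0.3]
opening: 0.584
[[308. 305.]
 [317. 331.]
 [243. 329.]
 [392. 332.]
 [382. 469.]]
plate_grip 0.9 [384.8, 206.6, 413.0, 223.2]
adapter_plate 0.89 [382.7, 203.8, 413.6, 226.2]
```

View pics/s7.png

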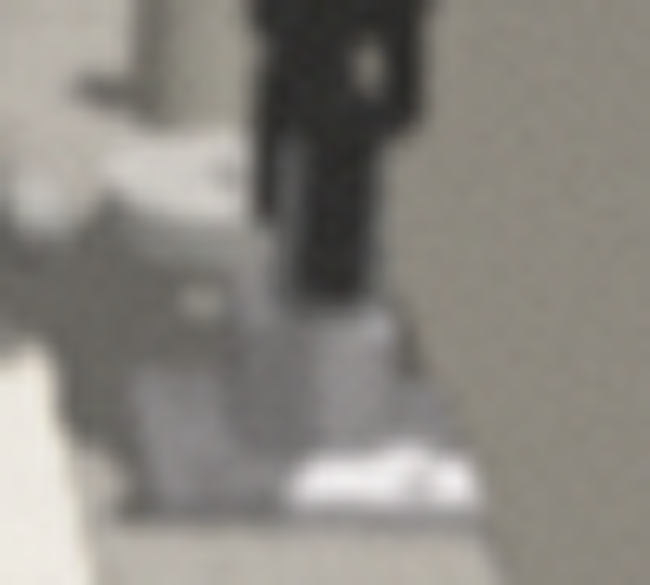

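```bash
python3 -m pendant '[0,0,0,0,0,0,0.02,0,0,0,0,0,0,0.02,0,0,0,0,0,0,0.02,0,0,0,0,0,0,0.02]'
```

```text
time_s: 6.78
eef_pos: [0.4195, -0.0849, 0.0148]
eef_rot: [-0.707, 0.707, -0.007, 0.007]
wrist_force: [-0.4, -0.2, -0.5]
opening: 0.236
```

```bash
python3 - <<'E'
from h import *
a=avg("side",4);cv2.imwrite("pics/s8.png",cv2.resize(cv2.cvtColor(a.clip(0,255).astype(np.uint8),cv2.COLOR_RGB2BGR)[160:230,375:440],None,fx=9,fy=9,interpolation=cv2.INTER_CUBIC)[:600])
o=ctrl.get_obs();print(o['q'],ctrl.pinch_z)
E
```

```text
[-4.78474026e-01  1.39429032e-01  2.10043343e+00 -3.74808590e-05
  9.01781597e-01 -2.02881427e+00] 0.0187
```

View pics/s8.png

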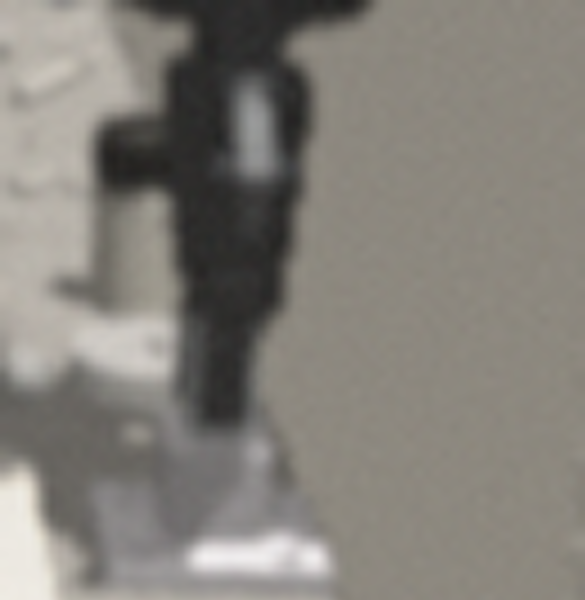

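```bash
python3 -m pendant '[0,0,0,0,0,0,0.055,0,0,0,0,0,0,0.055,0,0,-0.005,0,0,0,0.055,0,0,-0.005,0,0,0,0.055,0,0,0,0,0,0,0.055]'
python3 - <<'E'
from h import *
a=avg("side",4);cv2.imwrite("pics/s9.png",cv2.resize(cv2.cvtColor(a.clip(0,255).astype(np.uint8),cv2.COLOR_RGB2BGR)[160:230,375:440],None,fx=9,fy=9,interpolation=cv2.INTER_CUBIC)[:600])
E
```

```text
time_s: 7.6
eef_pos: [0.4189, -0.0846, 0.0042]
eef_rot: [0.707, -0.707, 0.008, -0.007]
wrist_force: [0.6, -0.0, -0.5]
opening: 0.642
```

View pics/s9.png

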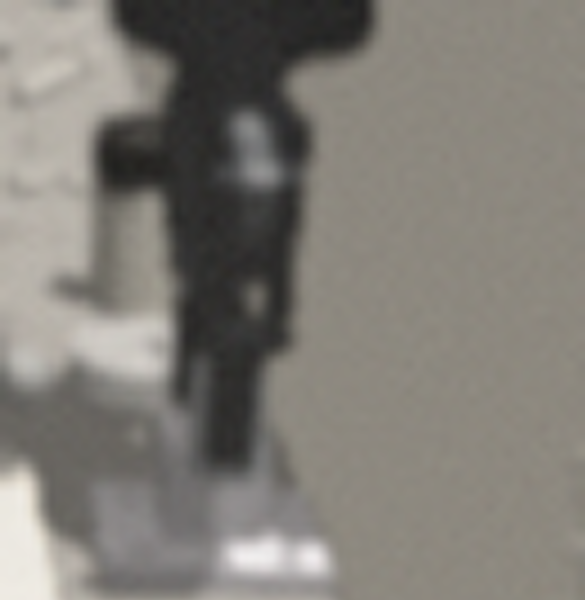

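```bash
python3 -m pendant '[0,0,-0.006,0,0,0,0.055,0,0,-0.006,0,0,0,0.055,0,0,-0.004,0,0,0,0.055,0,0,0,0,0,0,0.055]'
python3 - <<'E'
from h import *
a=avg("side",4);cv2.imwrite("pics/s10.png",cv2.resize(cv2.cvtColor(a.clip(0,255).astype(np.uint8),cv2.COLOR_RGB2BGR)[160:230,375:440],None,fx=9,fy=9,interpolation=cv2.INTER_CUBIC)[:600])
E
```

```text
time_s: 8.3
eef_pos: [0.4191, -0.0847, -0.0117]
eef_rot: [0.707, -0.707, 0.008, -0.007]
wrist_force: [-0.5, 0.1, -0.3]
opening: 0.648
```

View pics/s10.png

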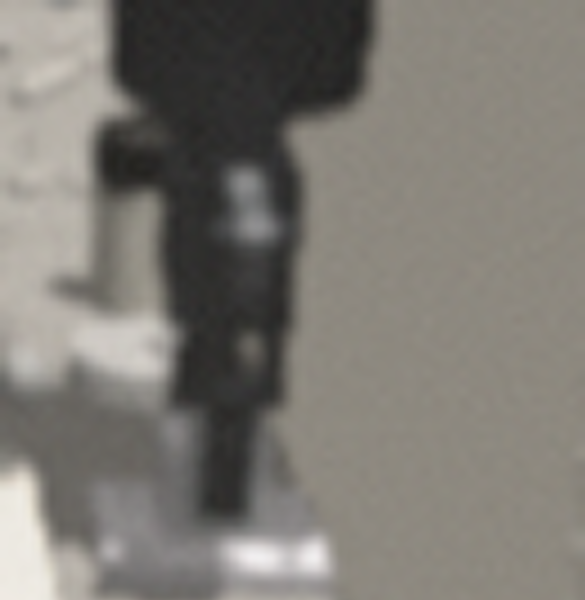

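```bash
python3 -m pendant '[0,0,-0.004,0,0,0,0.055,0,0,0,0,0,0,0.04,0,0,0,0,0,0,0.01,0,0,0,0,0,0,0.01,0,0,0,0,0,0,0.01,0,0,0,0,0,0,0.01]'
python3 -c "
from bench import ctrl
o=ctrl.get_obs();print(o['wrist_force'],o['torque'],o['eef_pos'],o['opening']*85.4)"
```

```text
time_s: 9.25
eef_pos: [0.4198, -0.0852, -0.015]
eef_rot: [-0.707, 0.707, -0.007, 0.007]
wrist_force: [0.0, -1.6, 3.9]
opening: 0.339
[ 0.00577777 -1.60483831  3.87524168] [-0.22922097  0.17345752 -0.04107345] [ 0.41980307 -0.08516683 -0.01495176] 28.97295407843923
```

```bash
python3 -m pendant '[0,0,0.01,0,0,0,0.01,0,0,0.03,0,0,0,0.01,0,0,0.04,0,0,0,0.01,0,0,0.03,0,0,0,0.01,0,0,0,0,0,0,0.01,0,0,0,0,0,0,0.01]'
python3 - <<'E'
from h import *
o=ctrl.get_obs();print(o['wrist_force'],o['torque'],o['eef_pos'],o['opening']*85.4)
a=avg("side",4);cv2.imwrite("pics/s11.png",cv2.resize(cv2.cvtColor(a.clip(0,255).astype(np.uint8),cv2.COLOR_RGB2BGR)[110:230,350:450],None,fx=6,fy=6,interpolation=cv2.INTER_CUBIC)[:600])
a=avg("top",2);cv2.imwrite("pics/t11.png",cv2.resize(cv2.cvtColor(a.clip(0,255).astype(np.uint8),cv2.COLOR_RGB2BGR)[220:320,240:400],None,fx=5,fy=5,interpolation=cv2.INTER_CUBIC)[:600])
E
```

```text
time_s: 10.0
eef_pos: [0.4185, -0.0843, 0.0937]
eef_rot: [0.707, -0.707, 0.008, -0.007]
wrist_force: [0.4, 0.3, -3.6]
opening: 0.344
[ 0.41741789  0.2803999  -3.59636813] [ 0.03505058  0.01631368 -0.0411499 ] [ 0.41847646 -0.08428165  0.09368578] 29.409513902040093
```

View pics/s11.png

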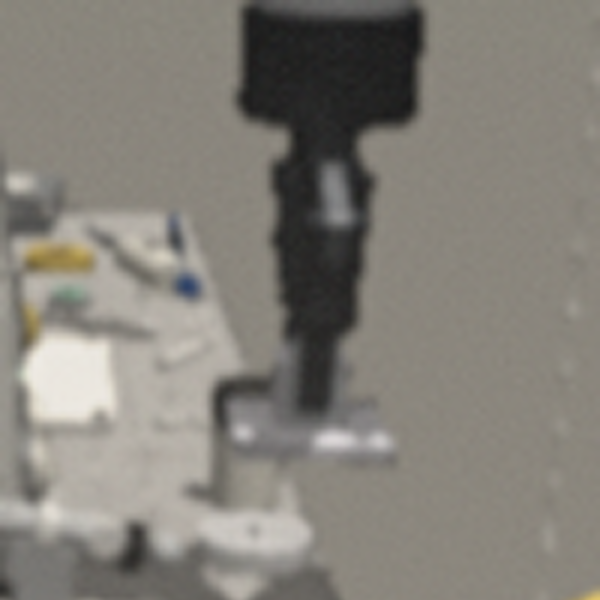

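View pics/t11.png

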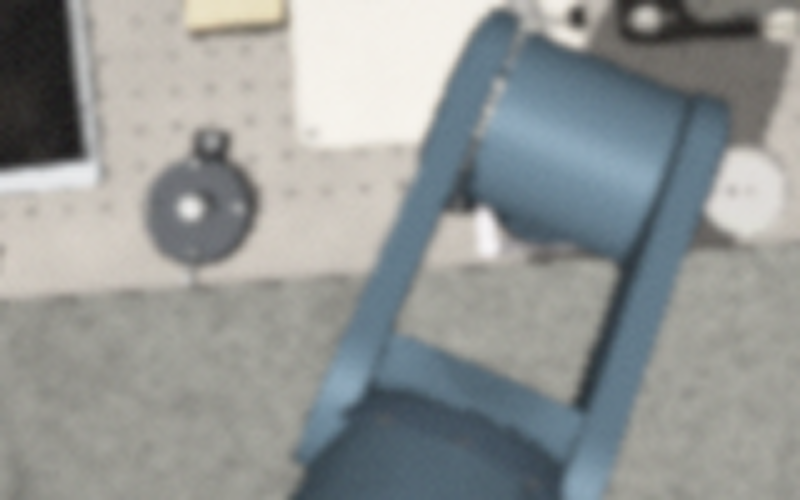

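```bash
python3 -m pendant '[0.001,0.0196,0,0,0,4.7,0.01,0.002,0.03,0,0,0,6,0.01,0.002,0.04,0,0,0,7,0.01,0.002,0.04,0,0,0,7,0.01,0.002,0.04,0,0,0,7,0.01,0.003,0.03,0,0,0,6,0.01,0.002,0.02,0,0,0,5,0.01,0,0,0,0,0,0,0.01,0,0,0,0,0,0,0.01]'
cat > look.py <<'E'
from h import *
import sys
o=ctrl.get_obs();q=o['eef_rot'];M=R.from_quat([q[1],q[2],q[3],q[0]]).as_matrix()
print(o['wrist_force'].round(1),o['torque'].round(2),o['eef_pos'].round(4),(o['opening']*85.4).round(1),"yaw",np.degrees(np.arctan2(M[1,2],M[0,2])).round(2),"y",M[:,1].round(4))
k=sys.argv[1]
for n,b in(("side",(170,290,360,460)),("top",(210,300,230,330))):
    if n=="top" and len(sys.argv)<3: continue
    a=avg(n,6);np.save(f"{n}_{k}.npy",a);cv2.imwrite(f"pics/{n}_{k}.png",cv2.resize(cv2.cvtColor(a.clip(0,255).astype(np.uint8),cv2.COLOR_RGB2BGR)[b[0]:b[1],b[2]:b[3]],None,fx=6 if n=="top" else 5,fy=6 if n=="top" else 5,interpolation=cv2.INTER_CUBIC)[:600])
E
python3 look.py a top
```

```text
time_s: 11.42
eef_pos: [0.4332, 0.1343, 0.0944]
eef_rot: [-0.661, 0.661, 0.25, -0.251]
wrist_force: [0.4, 0.2, -3.2]
opening: 0.343Traceback (most recent call last):
  File "look.py", line 4, in <module>
    print(o['wrist_force'].round(1),o['torque'].round(2),o['eef_pos'].round(4),(o['opening']*85.4).round(1),"yaw",np.degrees(np.arctan2(M[1,2],M[0,2])).round(2),"y",M[:,1].round(4))
                                                                               ^^^^^^^^^^^^^^^^^^^^^^^^^
AttributeError: 'float' object has no attribute 'round'
```

```bash
sed -i "s/(o\['opening'\]\*85.4).round(1)/round(o['opening']*85.4,1)/" look.py; python3 look.py a top
```

```text
[ 0.4  0.2 -3.2] [ 0.02 -0.01  0.  ] [0.4332 0.1343 0.0944] 29.3 yaw 131.46 y [-8.e-04 -4.e-04 -1.e+00]
```

View pics/side_a.png

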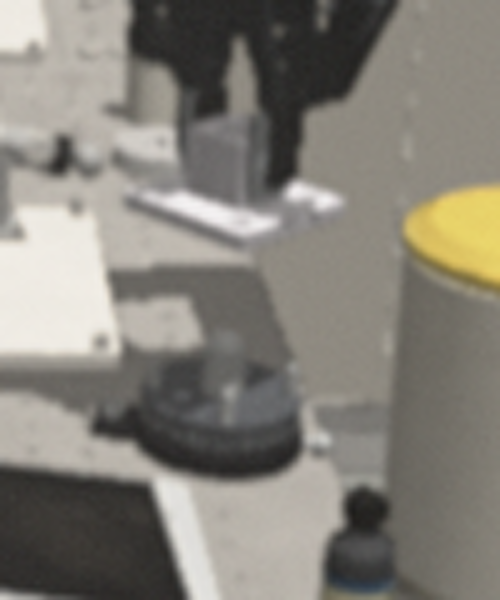

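View pics/top_a.png

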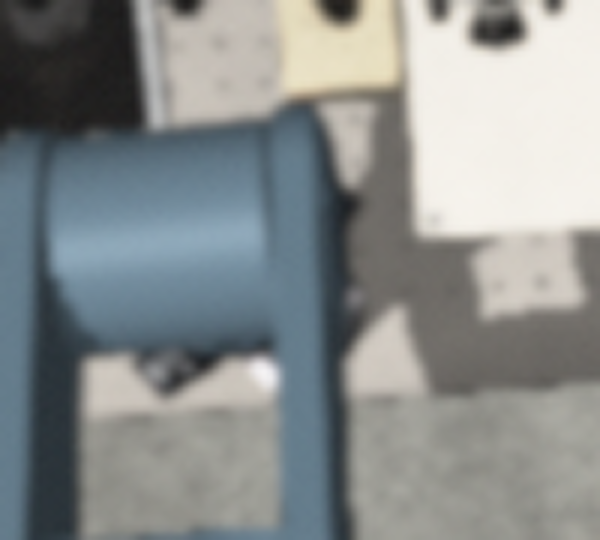

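```bash
cat > ov.py <<'E'
from h import *
import sys
k=sys.argv[1]; x,y,z,a=map(float,sys.argv[2:6]); f=7; b=(185,265,375,435)
a=np.radians(a); s=np.load(f"side_{k}.npy"); im=cv2.resize(cv2.cvtColor(s.clip(0,255).astype(np.uint8),cv2.COLOR_RGB2BGR)[b[0]:b[1],b[2]:b[3]],None,fx=f,fy=f,interpolation=cv2.INTER_CUBIC)
def poly(h,z,col):
    P=[[x+np.cos(a)*u-np.sin(a)*v,y+np.sin(a)*u+np.cos(a)*v,z] for u,v in((h,h),(-h,h),(-h,-h),(h,-h))]
    p=((proj("side",P)-[b[2],b[0]]+.5)*f); print(p.round().tolist()); cv2.polylines(im,[p.astype(int)],True,col,1)
poly(.033,z,(0,255,0));poly(.033,z+.008,(0,0,255));poly(.015,z+.038,(255,0,0))
cv2.imwrite(f"pics/ov_{k}.png",im)
E
python3 ov.py a .4325 .1342 .110 41.5
```

```text
[[233.0, 251.0], [378.0, 200.0], [210.0, 141.0], [66.0, 186.0]]
[[235.0, 225.0], [380.0, 175.0], [212.0, 117.0], [67.0, 162.0]]
[[236.0, 98.0], [302.0, 77.0], [225.0, 52.0], [158.0, 72.0]]
```

View pics/ov_a.png

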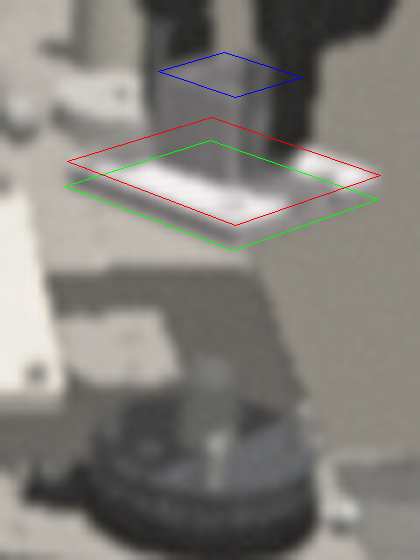

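```bash
python3 -m pendant '[0,0,-0.02,0,0,0,0.01,0,0,-0.02,0,0,0,0.01,0,0,-0.014,0,0,0,0.01,0,0,0,0,0,0,0.01,0,0,0,0,0,0,0.01]'; python3 look.py b; python3 ov.py b .4325 .1342 .056 41.5
```

```text
time_s: 12.65
eef_pos: [0.434, 0.1348, 0.0413]
eef_rot: [-0.661, 0.661, 0.251, -0.25]
wrist_force: [0.4, 0.4, -2.9]
opening: 0.338
[ 0.4  0.4 -2.9] [-0.02 -0.   -0.01] [0.434  0.1348 0.0413] 28.9 yaw 131.53 y [ 8.e-04  0.e+00 -1.e+00]
[[221.0, 421.0], [363.0, 364.0], [199.0, 297.0], [57.0, 349.0]]
[[222.0, 396.0], [365.0, 340.0], [200.0, 275.0], [58.0, 325.0]]
[[223.0, 269.0], [288.0, 245.0], [212.0, 217.0], [147.0, 239.0]]
```

View pics/ov_b.png

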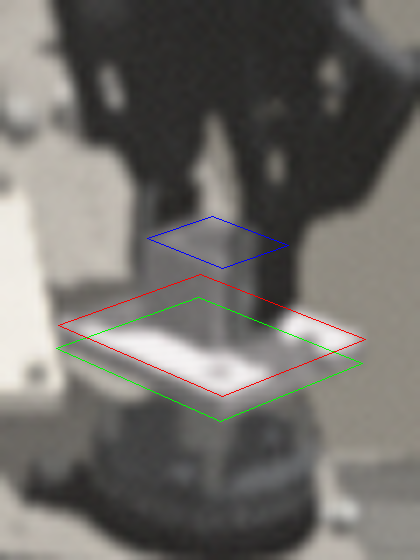

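```bash
for i in 1 ; do python3 -m pendant '[0,0,-0.003,0,0,0,0.01,0,0,-0.003,0,0,0,0.01,0,0,0,0,0,0,0.01]'; done
```

```text
time_s: 13.32
eef_pos: [0.4331, 0.1347, 0.0344]
eef_rot: [0.661, -0.661, -0.25, 0.251]
wrist_force: [-0.9, -0.7, -2.6]
opening: 0.342
```

```bash
python3 -m pendant '[0,0,-0.002,0,0,0,0.01,0,0,-0.001,0,0,0,0.01,0,0,0,0,0,0,0.01]'; python3 -c "
from bench import ctrl
o=ctrl.get_obs();print(o['wrist_force'],o['torque'])"
```

```text
time_s: 13.7
eef_pos: [0.4338, 0.1346, 0.0322]
eef_rot: [-0.661, 0.661, 0.251, -0.251]
wrist_force: [-2.0, -1.6, 3.0]
opening: 0.339
[-2.01062499 -1.64616191  3.02605109] [-0.2869685   0.33044219 -0.02870129]
```

```bash
python3 -m pendant '[-0.001,-0.001,0,0,0,0,0.01,0,0,0,0,0,0,0.01,0,0,0,0,0,0,0.01]'; python3 -c "
from bench import ctrl
o=ctrl.get_obs();print(o['wrist_force'],o['torque'])"
```

```text
time_s: 14.08
eef_pos: [0.4322, 0.1337, 0.0315]
eef_rot: [0.661, -0.661, -0.25, 0.251]
wrist_force: [-0.8, -0.2, -3.0]
opening: 0.336
[-0.77978255 -0.15596046 -2.97952928] [0.01655085 0.01377773 0.01809446]
```

Contact cleared; go on down gently.

```bash
python3 -m pendant '[-0.0003,0,-0.002,0,0,0,0.01,0,0,-0.002,0,0,0,0.01,0,0,0,0,0,0,0.01]'; python3 -c "
from bench import ctrl
o=ctrl.get_obs();print(o['wrist_force'],o['torque'])"
```

```text
time_s: 14.45
eef_pos: [0.432, 0.1337, 0.0275]
eef_rot: [0.661, -0.661, -0.251, 0.251]
wrist_force: [-0.2, -0.1, -2.4]
opening: 0.341
[-0.17345004 -0.08485929 -2.43986204] [ 0.01590642 -0.04690182 -0.0243951 ]
```

```bash
python3 -m pendant '[0,0,-0.002,0,0,0,0.01,0,0,0,0,0,0,0.01,0,0,0,0,0,0,0.01]'; python3 -c "
from bench import ctrl
o=ctrl.get_obs();print(o['wrist_force'],o['torque'])"
```

```text
time_s: 14.82
eef_pos: [0.4322, 0.1337, 0.0258]
eef_rot: [0.661, -0.661, -0.251, 0.251]
wrist_force: [0.1, -0.7, -2.8]
opening: 0.337
[ 0.0530684  -0.68121063 -2.84577865] [0.04570661 0.01076002 0.02430104]
```

```bash
python3 -m pendant '[0,0,-0.0015,0,0,0,0.01,0,0,-0.0015,0,0,0,0.01,0,0,0,0,0,0,0.01]'; python3 -c "
from bench import ctrl
o=ctrl.get_obs();print(o['wrist_force'],o['torque'])"
```

```text
time_s: 15.2
eef_pos: [0.432, 0.1337, 0.0226]
eef_rot: [0.661, -0.661, -0.251, 0.251]
wrist_force: [0.1, -0.4, -3.6]
opening: 0.341
[ 0.0949195  -0.41330245 -3.63340391] [-0.03246544 -0.04838805 -0.00394011]
```

```bash
python3 -m pendant '[0,0,-0.0015,0,0,0,0.01,0,0,-0.0015,0,0,0,0.01,0,0,0,0,0,0,0.01]'; python3 -c "
from bench import ctrl
o=ctrl.get_obs();print(o['wrist_force'],o['torque'])"
```

```text
time_s: 15.58
eef_pos: [0.4321, 0.1337, 0.0196]
eef_rot: [0.661, -0.661, -0.251, 0.251]
wrist_force: [-0.2, -0.6, -2.5]
opening: 0.336
[-0.1966013  -0.6204193  -2.48473382] [-0.01388584 -0.01567928  0.00478477]
```

```bash
python3 -m pendant '[0,0,-0.0015,0,0,0,0.01,0,0,-0.0015,0,0,0,0.01,0,0,0,0,0,0,0.01]'; python3 -c "
from bench import ctrl
o=ctrl.get_obs();print(o['wrist_force'],o['torque'])"
```

```text
time_s: 15.95
eef_pos: [0.4321, 0.1337, 0.0166]
eef_rot: [0.661, -0.661, -0.251, 0.251]
wrist_force: [0.1, 0.0, -3.0]
opening: 0.341
[ 0.09910223  0.02710402 -2.97039962] [-0.0235417  -0.03072443  0.04648241]
```

```bash
python3 -m pendant '[0,0,-0.0015,0,0,0,0.01,0,0,-0.0015,0,0,0,0.01,0,0,0,0,0,0,0.01]'; python3 -c "
from bench import ctrl
o=ctrl.get_obs();print(o['wrist_force'],o['torque'])"
```

```text
time_s: 16.32
eef_pos: [0.4321, 0.1337, 0.0136]
eef_rot: [0.661, -0.661, -0.251, 0.251]
wrist_force: [0.2, 0.7, -2.7]
opening: 0.342
[ 0.2249861   0.67242035 -2.72265869] [0.0200157  0.06443565 0.01945887]
```

```bash
python3 -m pendant '[0,0,-0.001,0,0,0,0.01,0,0,-0.001,0,0,0,0.01,0,0,0,0,0,0,0.01]'; python3 -c "
from bench import ctrl
o=ctrl.get_obs();print(o['wrist_force'],o['torque'])"
```

```text
time_s: 16.7
eef_pos: [0.4321, 0.1337, 0.0117]
eef_rot: [0.661, -0.661, -0.251, 0.251]
wrist_force: [-0.5, 0.2, -3.4]
opening: 0.341
[-0.53867758  0.21899029 -3.39274321] [ 0.00557845 -0.00071962 -0.00942524]
```

```bash
python3 -m pendant '[0,0,-0.001,0,0,0,0.01,0,0,0,0,0,0,0.01,0,0,0,0,0,0,0.01]'; python3 -c "
from bench import ctrl
o=ctrl.get_obs();print(o['wrist_force'],o['torque'])"; python3 look.py c; python3 ov.py c .4325 .1342 .026 41.5
```

```text
time_s: 17.08
eef_pos: [0.4323, 0.1337, 0.011]
eef_rot: [-0.661, 0.661, 0.251, -0.251]
wrist_force: [-1.3, 0.3, 1.3]
opening: 0.338
[-1.28632865  0.34918817  1.32621152] [ 0.02515566  0.25339385 -0.02727999]
[-1.3  0.3  1.3] [ 0.03  0.25 -0.03] [0.4323 0.1337 0.011 ] 28.9 yaw 131.53 y [ 2.e-04 -0.e+00 -1.e+00]
[[214.0, 513.0], [355.0, 452.0], [193.0, 382.0], [52.0, 436.0]]
[[215.0, 488.0], [357.0, 429.0], [194.0, 359.0], [53.0, 413.0]]
[[216.0, 361.0], [281.0, 336.0], [206.0, 305.0], [141.0, 329.0]]
```

View pics/ov_c.png

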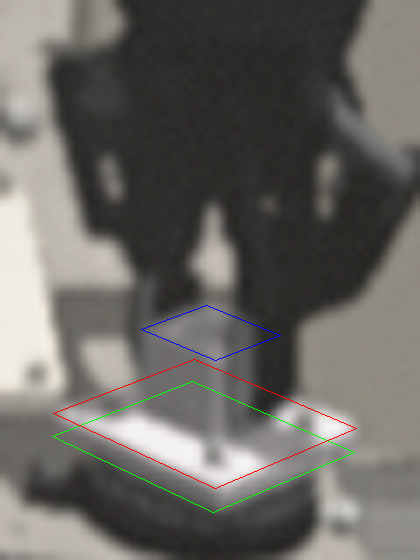

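```bash
python3 -m pendant '[0,0,0,0,0,0,0.036,0,0,0,0,0,0,0.045,0,0,0,0,0,0,0.055,0,0,0,0,0,0,0.055,0,0,0,0,0,0,0.055]'; python3 -m pendant '[0,0,0.005,0,0,0,0.055,0,0,0.01,0,0,0,0.055,0,0,0.03,0,0,0,0.055,0,0,0.04,0,0,0,0.055,0,0,0.05,0,0,0,0.055,0,0,0.04,0,0,0,0.055,0,0,0,0,0,0,0.055]'
python3 -m pendant '[0,-0.04,0,0,0,0,0.055,0,-0.05,0,0,0,0,0.055,0,-0.05,0,0,0,0,0.055,0,-0.05,0,0,0,0,0.055,0,-0.04,0,0,0,0,0.055,0,0,0,0,0,0,0.055]'; python3 look.py d top; python3 ov.py d .4325 .1342 .026 41.5
```

```text
time_s: 18.0
eef_pos: [0.4322, 0.1337, 0.0108]
eef_rot: [-0.661, 0.661, 0.251, -0.251]
wrist_force: [-0.1, -0.3, -0.2]
opening: 0.641
time_s: 18.88
eef_pos: [0.4349, 0.1339, 0.1902]
eef_rot: [-0.66, 0.662, 0.254, -0.248]
wrist_force: [0.0, -1.4, -0.4]
opening: 0.644
time_s: 19.62
eef_pos: [0.4315, -0.0983, 0.1851]
eef_rot: [0.662, -0.661, -0.249, 0.25]
wrist_force: [-0.1, 0.1, -0.3]
opening: 0.643
[-0.1  0.1 -0.3] [ 0.02 -0.01  0.04] [ 0.4315 -0.0983  0.1851] 54.9 yaw 131.28 y [-1.2e-03  2.0e-04 -1.0e+00]
[[214.0, 513.0], [355.0, 452.0], [193.0, 382.0], [52.0, 436.0]]
[[215.0, 488.0], [357.0, 429.0], [194.0, 359.0], [53.0, 413.0]]
[[216.0, 361.0], [281.0, 336.0], [206.0, 305.0], [141.0, 329.0]]
```

View pics/ov_d.png

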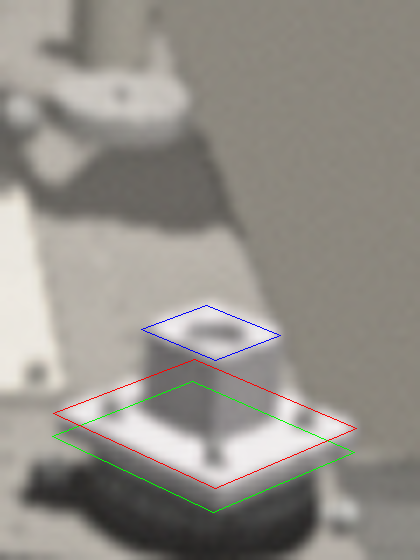

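View pics/top_d.png

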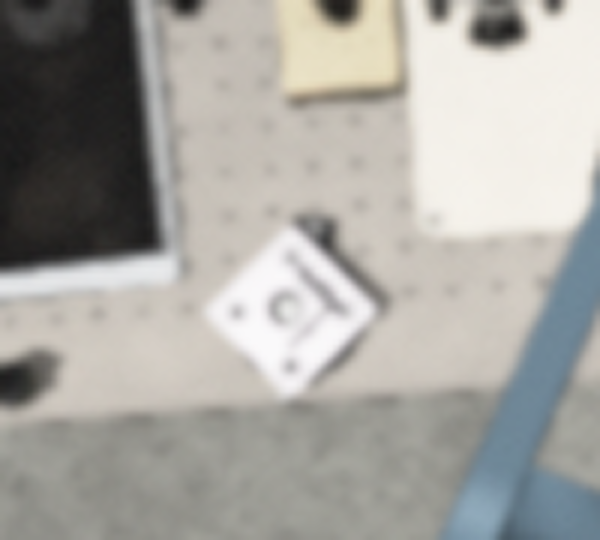

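```bash
python3 -m pendant '[0,0,0,0,0,0,0.055,0,0,0,0,0,0,0.055,0,0,0,0,0,0,0.055]'; python3 -c "
from bench import ctrl
print(ctrl.hand_in())"
```

```text
time_s: 20.6
eef_pos: [0.4322, -0.0963, 0.1858]
eef_rot: [0.661, -0.661, -0.251, 0.251]
wrist_force: [-0.1, 0.1, 0.7]
opening: 0.644
the job is handed in; nothing more can be done
None
```

I gripped the adapter plate by its collar and lifted it about 11 cm. I turned it about 43° to match the studs I had measured in the top picture. I then lowered it over the spigot and studs of the largest stage, let go, backed off and handed in at about 20.6 s. No verdict was reported.

**Last checks:**
- **Fit:** The plate slid past the stud tips with no resistance. It met about 4 N at the expected seat height.
- **Position:** After release, the flange and collar outlines in the side picture lay within about 1 mm of the projected home pose. The plate was level and the arm was clear of it.
- **Force:** The only other contact I measured was about 6 N on the spigot's taper. A 1 mm shift in both x and y cleared it.

**What disagreed:**
- **Reported fingertip height:** The fingertips sat about 30 mm higher than the reported TCP, so my first close went over the top of the collar without touching it. I worked from the side pictures after that, and the reported z went slightly below zero without hitting anything.
- **Bystanders:** I did not re-measure the dish, small bottle or can after the move. No contact was felt anywhere near them. The dish and bottle looked unmoved in the last pictures, but I did not look at the can again.

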